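Start the loaded dry bath

ROBOT

A 7-joint arm with a two-finger parallel gripper is mounted at the origin on the work surface. World frame = base frame: x ahead of the robot, y to its left, z up, the work surface at z = 0. Lengths are in m, angles in rad, forces in N, time in s.
With the tool pointing down it reaches from about 0.35 to 0.9 m from the base axis. Payload 8.1 kg.
Tool frame: the origin (TCP) lies between the finger pads; the fingertips stand 22 mm ahead of it and the grasp point (between the pads) lies 3 mm ahead of it (arm.tip_reach is the distance from the TCP to the fingertips, in m); z points along the fingers, y is the line along which they close (so a half turn about z gives the same grasp; the last joint's range is limited). The gripper opens to 92 mm and grips with 3 to 60 N. Pads are 19 mm wide; open, the fingers measure 130 mm over their backs; the gripper's body (75 mm by 190 mm) begins 47 mm behind the grasp point.
Start: joints at [-1.411, 0.434, 0.025, 1.573, -0.012, 1.134, -0.075], TCP at [0.162, 0.604, 0.215] pointing down, gripper open.
Joint ranges: [-2.62, 2.62], [-0.44, 2.09], [-1.27, 1.32], [0.08, 2.57], [-1.32, 4.46], [0.12, 2], [-2.74, 2.74]. Speed limits (rad/s): [2.22, 2.22, 3.01, 3.01, 3.14, 3.14, 3.14].

INTERFACE

Orientations are given as a rotation vector (axis times angle).
In Python, from cell import telemetry, vision, job, arm gives the robot as it stands. The module is installed in compiled form; this text tells all that it offers.
- The arm moves only by the shell command python3 -m creep 'ROWS' [FORCE]. ROWS is text: rows parted by semicolons, each of 7 numbers parted by spaces: the finger opening in cm, from 0 to 9.18, then the shift along the tool's x, y, z in cm, then the turn, a rotation vector about the tool's x, y, z in degrees. A call has 1 to 5 rows; each row is the pose to reach, as a shift and turn from the pose commanded when the call began, along the tool's axes at that moment; what a row does not reach only later rows make up. A row lasts 1/8 s, in which the tool goes at most 62.5 mm and 10.7 degrees, less where a joint would pass 70% of its speed; a pose out of reach is approached as far as the arm can. A call with a gripper value outside its range is refused whole. The fingers move at their own pace and stop on an object; FORCE is the grip in N (left out, the last holds). Time passes only in rows, so rows that repeat a pose let the fingers close. It gives the time, the measured TCP pose, the force, the opening and the grip force at its end, in the units of the state.
- telemetry.observe(): the state, without advancing time (a new reading comes with each control period).
- vision.get_image(name): name is "side" or "top" or "wrist"; returns the picture (384x512x3 uint8, red, green, blue); there is no depth.
- vision.camera_info(name): a dict with "fov_y" (degrees; the focal length in pixels is half the picture's height over the tangent of half this angle, whatever the lens; pixels are square), "cx", "cy" (the principal point, pixels), "extrinsics" (4x4, takes a point from camera to world coordinates). Camera axes: x right, y down, z forward; pixel columns grow to the right and rows downward; lengths in m; the calibration is good to about 2 mm. A picture is of the moment at which its call begins: read the wrist's pose just before it. camera_info takes no time and is no camera call; for the wrist camera it gives the pose at the moment of the call.
- job.sign_off(): hands the job in; it is judged then, once.
The state is a dict: "clock": time; "joints": joint angles; "dq": joint speeds; "joint_efforts": joint torques, N m; "position": TCP position; "ee_rot": TCP orientation; "force": force on the tool from outside, world axes, zero at the start; "ft_torque": the same for the moment, N m; "width": opening from 0.0 (shut) to 1.0 (fully open); "gripper_force": force on a finger pad.
Only numpy, scipy, OpenCV 4.12 (cv2) and the standard library are available. Lean on these libraries where they do the work, as an engineer would, in place of code of your own. Each camera call takes 0.05 s, during which the arm holds its last target. There are 200 camera calls.

TASK

Two dry-block heaters stand on the bench with their clear covers up; start the one that has the blue-capped vials in it. With the fingertips, gently push its cover down until it is fully shut, then lightly press its green start key (the key marked with a white plus sign) all the way down and let go. Leave its other keys, the whole of the empty heater, and everything else on the bench alone, and pick nothing up.

Things in the scene. Friction and masses are not known exactly. Their poses are not given: they have to be found in the camera images.
- bath_a: dry-block heater loaded with three blue-capped vials; fixed, white, steel deck, 240 x 200 x 104 mm. Origin at bench level; own x -125 (front, towards the robot) to +115 mm, y -100 to +100. The front 75 mm is a panel sloping 18 deg up from 80 mm high to the deck, with four keys 38 mm apart: down, up (grey), stop (red), start (green) from own +y to -y. Behind: six wells under the cover
- bath_b: the empty heater, the same in every size and part, its cover also up; to be left alone, not touched at all
- a_cover (a joint): loaded heater's clear cover: flat plate 140 mm from hinge to front edge, 180 wide, 5 thick; 14 x 130 x 8 mm teal lip in front. Hinge along own y at the rear of the deck. Value in rad: 0 shut (level), grows as it opens up and back, at most 1.35; starts 0.85 to 1.1. Friction holds it where it is left (1 to 3 N at the edge moves it); it never falls; it shuts on a soft seal (4 N per mm)
- a_hinge (a point): point on the hinge line of the loaded heater's cover, middle of its width, at the underside of the plate, 105 mm above the bench, 90 mm behind the heater's origin
- a_cover_edge (a point): middle of the front edge of that cover's clear plate on its outer (upper when shut) face, where the teal lip begins; 140 mm from the hinge line; moves with the cover, its axes too (x from this edge back to the hinge, z out of the outer face)
- b_cover (a joint): cover of the empty heater, same measures as a_cover; leave as it is
- b_cover_edge (a point): the same point on the empty heater's cover
- a_start (a joint): green start key of the loaded heater (white plus sign on it): rubber key, 16 x 18 mm, standing 5 mm proud of the sloping panel. Joint value in m: 0 at rest, 0.004 fully down; spring: about 1 N to start and 4 N when fully down, comes back up by itself; moves square to the panel, so it can be pressed straight down
- a_start_top (a point): middle of the top face of the green start key of the loaded heater, about 92 mm above the bench; the key to press
- b_start_top (a point): the same point on the empty heater's green start key; leave alone
- a_stop (a joint): stop key of the loaded heater: rubber key, 16 x 18 mm, standing 5 mm proud of the sloping panel. Joint value in m: 0 at rest, 0.004 fully down; leave alone
- a_up (a joint): up key of the loaded heater: rubber key, 16 x 18 mm, standing 5 mm proud of the sloping panel. Joint value in m: 0 at rest, 0.004 fully down; leave alone
- a_down (a joint): down key of the loaded heater: rubber key, 16 x 18 mm, standing 5 mm proud of the sloping panel. Joint value in m: 0 at rest, 0.004 fully down; leave alone
- b_start (a joint): start key of the empty heater: rubber key, 16 x 18 mm, standing 5 mm proud of the sloping panel. Joint value in m: 0 at rest, 0.004 fully down; leave alone
- vial1: glass vial, 28 mm across, 61 mm high, blue cap, loose in a well of the loaded heater; its top is below the shut cover. Origin at the centre of its underside
- vial2: glass vial, 28 mm across, 61 mm high, blue cap, loose in a well of the loaded heater; its top is below the shut cover. Origin at the centre of its underside
- vial3: glass vial, 28 mm across, 61 mm high, blue cap, loose in a well of the loaded heater; its top is below the shut cover. Origin at the centre of its underside
- bottle: amber bottle, 60 mm across, 130 mm high, blue cap, between the heaters. Origin at the centre of its underside. Leave alone
- tip_box: pipette-tip box, 87 x 60 x 56 mm, between the heaters. Origin at the centre of its underside. Leave alone
- timer: flat white timer, 60 x 65 x 18 mm, in front of the heaters. Origin at the centre of its underside. Leave alone
- marker: marker pen, 135 mm long, lying in front of the heaters. Origin at the centre of its underside. Leave alone
- rack: orange vial rack with white-capped vials, 90 x 125 x 68 mm, off to one side. Origin at the centre of its underside. Leave alone
- beaker: clear beaker, 72 mm across, 95 mm high, off to one side. Origin at the centre of its underside. Leave alone
Things that resemble listed ones, but are neither listed nor needed, are in the scene too. Leave any brown or turquoise look-alike of the vial1 alone. What is shaped like the vial2 but turquoise is not meant.

How it is judged:
On the way, in this order (a step that is already met when the one before it is completed fails the run):
1. the loaded heater's cover is fully shut (value of joint a_cover below 0.05 rad), for 0.2 s.
2. its green start key is pressed down (value of joint a_start above 0.003 m).
At the end, for the whole second after the job is handed in: Loaded heater: cover shut within 0.05 rad, start key pressed at least 3 of its 4 mm after that and back up within 1 mm. Empty heater's cover unmoved (10 mm). Vials within 10 mm, bystanders within 15 mm of their places, upright and at rest (value of joint a_cover below 0.05 rad and value of joint a_start below 0.001 m and distance of each of b_cover_edge, vial1, vial2, vial3 from where it was at the start of the episode below 0.01 m and distance of each of bottle, tip_box, timer, marker, rack, beaker from where it was at the start of the episode below 0.015 m and angle between each of bottle, tip_box, timer, rack, beaker, vial1, vial2, vial3's own z axis and vertical below 0.3 rad and linear speed of each of vial1, vial2, vial3, bottle, tip_box, timer, marker, rack, beaker below 0.02 m/s); the robot touches nothing.
It fails at once if the start key is pressed while the cover is still up (value of joint a_start above 0.002 m and value of joint a_cover above 0.1 rad).
It fails at once if another key of either heater is pressed (over 1.5 mm) (value of joint any of a_stop, a_up, a_down, b_start above 0.0015 m).
It fails at once if the empty heater is touched or its cover moved (over 10 mm) (contact force between any of the fingers, the arm and bath_b above 0.5 N or distance of b_cover_edge from where it was at the start of the episode above 0.01 m).
It fails at once if the loaded heater is pressed hard (over 30 N) or its cover slammed (faster than 4 rad/s) or lifted further open (over 1.3 rad) (contact force between any of the fingers, the arm and bath_a above 30 N or velocity of joint a_cover below -4 rad/s or value of joint a_cover above 1.3 rad).
It fails at once if a vial (over 10 mm) or a bystander (over 15 mm) is moved or lifted, or a bystander tipped (distance of any of vial1, vial2, vial3 from where it was at the start of the episode above 0.01 m or distance of any of bottle, tip_box, timer, marker, rack, beaker from where it was at the start of the episode above 0.015 m or angle between any of bottle, tip_box, timer, rack, beaker's own z axis and vertical above 0.3 rad).
It also fails if it takes over 48 s, if anything falls off the work surface, if the arm or the gripper's body presses on something with over 40 N, if the wrist force passes 120 N, or if a joint passes its speed limit or range.

## Working session

There is one attempt and no reset: what is moved stays moved. The work goes in short steps, Python scripts to look and compute and a shell command to move; the robot and the scene stay as the last step left them, time stands still between calls to the robot, and variables do not carry over. Pictures are saved under pics/ and viewed, at most 10 in all, crops included, and the job is handed in when it is done.

```bash
mkdir -p pics; python3 - <<'E'
from cell import telemetry, vision, arm
import cv2,numpy as np
s=telemetry.observe(); print({k:np.round(v,3).tolist() for k,v in s.items()}, arm.tip_reach)
a=[]
for n in("top","side"):
    im=vision.get_image(n); np.save(f"pics/{n}0.npy",im); cv2.imwrite(f"pics/{n}0.png",im[...,::-1])
    c=vision.camera_info(n); print(n,c["fov_y"],c["cx"],c["cy"],np.round(c["extrinsics"],3).tolist())
E
```

```text
{'clock': 0.0, 'joints': [-1.411, 0.435, 0.025, 1.574, -0.012, 1.134, -0.075], 'dq': [0.0, 0.001, 0.001, -0.0, -0.002, 0.0, 0.001], 'joint_efforts': [0.001, -66.785, 0.986, -31.445, -0.06, 0.043, 0.0], 'position': [0.162, 0.603, 0.214], 'ee_rot': [-0.412, -3.114, 0.002], 'force': [-1.258, -0.787, -0.187], 'ft_torque': [-0.002, -0.023, -0.014], 'gripper_force': 0.0, 'width': 1.0} 0.022
top 50.60782111756984 258.1447449900552 188.82212163755062 [[0.021, -0.995, 0.102, 0.425], [-1.0, -0.02, 0.017, -0.012], [-0.015, -0.102, -0.995, 1.287], [0.0, 0.0, 0.0, 1.0]]
side 56.721005772453324 256.7663893014404 192.50401183619584 [[0.996, -0.064, 0.066, 0.47], [-0.09, -0.53, 0.843, -0.918], [-0.019, -0.846, -0.534, 0.665], [0.0, 0.0, 0.0, 1.0]]
```

View pics/top0.png

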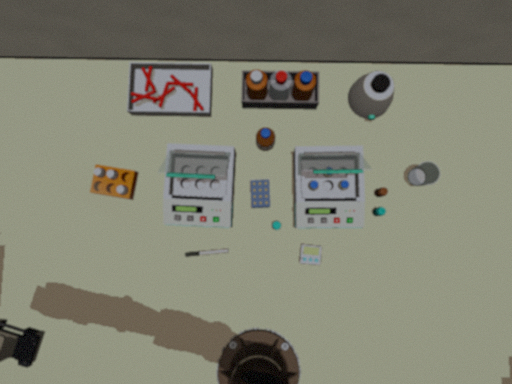

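View pics/side0.png

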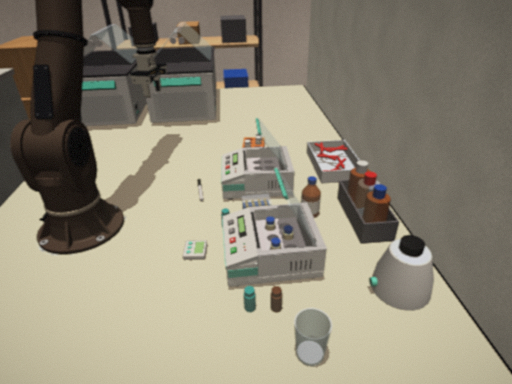

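Top view: heaters at about (199,187) and (329,187). The right one shows blue caps at (313,185) and (344,185), and the side view shows three at (270,222), (288,230) and (276,242). The left one has only empty wells, so the right one is meant. Next I'll confirm with an enlarged crop and measure.

```bash
cat > h.py <<'E'
import numpy as np,cv2
from cell import vision
def ray(n,u,v,c=None):
    c=c or vision.camera_info(n); f=192/np.tan(np.radians(c["fov_y"]/2)); E=np.array(c["extrinsics"])
    d=E[:3,:3]@np.array([(u-c["cx"])/f,(v-c["cy"])/f,1]); return E[:3,3],d/np.linalg.norm(d)
def onz(n,u,v,z,c=None):
    o,d=ray(n,u,v,c); return o+d*(z-o[2])/d[2]
def cross(r1,r2):
    (a,d),(b,e)=r1,r2; s=np.linalg.lstsq(np.c_[d,-e],b-a,rcond=None)[0]; p,q=a+s[0]*d,b+s[1]*e
    return (p+q)/2,np.linalg.norm(p-q)
def blobs(im,lo,hi,box,amin=4):
    x0,y0,x1,y1=box; m=cv2.inRange(cv2.cvtColor(im,cv2.COLOR_RGB2HSV),np.array(lo),np.array(hi))
    k=np.zeros_like(m);k[y0:y1,x0:x1]=m[y0:y1,x0:x1]
    n,l,st,ce=cv2.connectedComponentsWithStats(k)
    return [(np.round(ce[i],1).tolist(),st[i].tolist()) for i in range(1,n) if st[i,4]>=amin]
E
python3 - <<'E'
from h import *
t=np.load("pics/top0.npy");s=np.load("pics/side0.npy")
R=dict(teal=((80,100,60),(95,255,255)),green=((55,100,50),(79,255,255)),red=((0,140,80),(8,255,255)),blue=((105,120,40),(125,255,255)))
for k,(lo,hi) in R.items():
    print(k,"top",blobs(t,lo,hi,(290,140,370,232))); print(k,"side",blobs(s,lo,hi,(215,160,330,285)))
a=cv2.resize(t[140:235,285:375],None,fx=4.2,fy=4.2,interpolation=cv2.INTER_CUBIC); b=cv2.resize(s[160:285,212:330],None,fx=3.19,fy=3.19,interpolation=cv2.INTER_CUBIC)
h=min(a.shape[0],b.shape[0]); cv2.imwrite("pics/crop1.png",np.hstack([a[:h],b[:h]])[...,::-1])
E
```

```text
teal top [([337.4, 170.9], [313, 169, 49, 5, 169])]
teal side [([278.5, 177.3], [275, 169, 7, 16, 29]), ([283.2, 190.9], [281, 186, 5, 10, 19]), ([224.9, 210.8], [223, 209, 5, 5, 19])]
green top [([349.0, 219.8], [347, 218, 5, 5, 21])]
green side [([226.8, 172.4], [226, 172, 3, 2, 5]), ([281.4, 185.5], [280, 183, 4, 6, 10]), ([284.2, 190.5], [284, 189, 2, 4, 4]), ([233.4, 250.3], [231, 248, 5, 5, 15])]
red top [([336.7, 219.0], [335, 218, 4, 4, 7])]
red side [([227.2, 166.8], [226, 166, 3, 2, 4]), ([232.6, 240.2], [230, 238, 5, 5, 11])]
blue top [([313.5, 184.2], [310, 181, 8, 7, 40]), ([344.2, 183.9], [341, 181, 7, 7, 40])]
blue side [([311.8, 178.6], [309, 177, 7, 4, 22]), ([270.0, 219.3], [267, 217, 7, 6, 34]), ([288.1, 227.9], [286, 226, 5, 5, 15]), ([275.3, 240.6], [272, 238, 8, 7, 40])]
```

View pics/crop1.png

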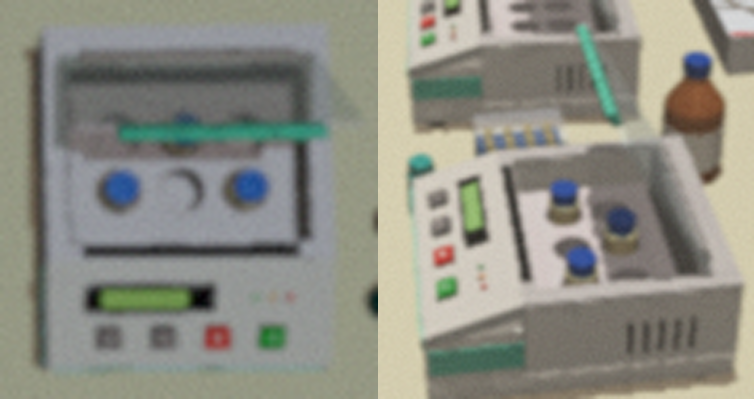

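The crop confirms it: three blue caps, all in the right-hand heater. Its green key is at top (349,220) / side (233,250), and the teal lip runs along top row 171, columns 313–361. The turquoise and brown vials stand outside the heater.

```bash
python3 - <<'E'
from h import *
R=np.round
g,e=cross(ray("top",349,219.8),ray("side",233.4,250.3)); print("green",R(g,4),e, R(onz("top",349,219.8,.092),4))
r,e=cross(ray("top",336.7,219.),ray("side",232.6,240.2)); print("red",R(r,4),e)
gz,rz=onz("top",349,219.8,.092),onz("top",336.7,219.,.092); yaw=np.arctan2(*(-(rz-gz)[[0]],(rz-gz)[1])) if 0 else np.arctan2(-(rz-gz)[0],(rz-gz)[1]); print("dist",np.linalg.norm(rz-gz),"yaw",np.degrees(yaw))
b=[onz("top",*p,.09) for p in((313.5,184.2),(344.2,183.9))]; d=b[0]-b[1]; print("caps",R(b,3).tolist(),"yaw",np.degrees(np.arctan2(-d[0],d[1])))
for n,(u,v),(u2,v2) in(("far +y",(313.3,171.5),(276.5,170)),("near -y",(361.5,171),(285,195))):
    p,e=cross(ray("top",u,v),ray("side",u2,v2)); print(n,R(p,4),e)
s=np.load("pics/side0.npy");t=np.load("pics/top0.npy")
# edges of heater body in top view: bright low-sat mask
hsv=cv2.cvtColor(t,cv2.COLOR_RGB2HSV); m=(hsv[...,1]<30)&(hsv[...,2]>110)
k=np.zeros(m.shape,np.uint8);k[140:235,288:372]=m[140:235,288:372]
c=max(cv2.findContours(k,0,2)[0],key=cv2.contourArea); print(cv2.minAreaRect(c))
from scipy.spatial.transform import Rotation as Ro
from cell import telemetry
print(R(Ro.from_rotvec(telemetry.observe()["ee_rot"]).as_matrix(),3))
E
```

```text
green [ 0.4615 -0.2594  0.0874] 6.241189562922695e-05 [ 0.4614 -0.2585  0.092 ]
red [ 0.462  -0.2232  0.0891] 0.002275773538617992
dist 0.03589742528115849 yaw -2.521422225433074
caps [[0.564, -0.154, 0.09], [0.567, -0.245, 0.09]] yaw 1.6955051050096164
far +y [ 0.5816 -0.1364  0.234 ] 0.0012478695477516472
near -y [ 0.5841 -0.2608  0.2383] 3.975249531134815e-05
((332.5, 186.0), (77.0, 86.0), 0.0)
[[-0.966  0.26  -0.   ]
 [ 0.26   0.966 -0.001]
 [-0.    -0.001 -1.   ]]
```

```bash
python3 -m creep '0 0 0 -5 0 0 -8; 0 0 0 -10 0 0 -16; 0 0 0 -14 0 0 -16; 0 0 0 -14 0 0 -16; 0 0 0 -14 0 0 -16' 10
```

```text
clock: 0.72
position: [0.1623, 0.6032, 0.3537]
ee_rot: [0.026, -3.141, 0.002]
force: [0.5, 0.3, -0.5]
width: 0.507
gripper_force: 0.0
```

```bash
python3 -m creep '0 -3 -5 0 0 0 0; 0 -6 -10 0 0 0 0; 0 -9 -15 0 0 0 0; 0 -12 -20 0 0 0 0; 0 -15 -25 0 0 0 0'; python3 -m creep '0 -4 -5 0 0 0 0; 0 -8 -10 0 0 0 0; 0 -12 -15 0 0 0 0; 0 -16 -20 0 0 0 0; 0 -19 -25 0 0 0 0'
```

```text
clock: 1.35
position: [0.3168, 0.3536, 0.3532]
ee_rot: [0.026, -3.14, 0.003]
force: [1.2, 0.4, 1.1]
width: 0.008
gripper_force: 0.0
clock: 1.98
position: [0.5099, 0.1091, 0.3531]
ee_rot: [0.027, -3.139, 0.002]
force: [0.5, 1.1, 0.3]
width: 0.007
gripper_force: 0.0
```

```bash
python3 -m creep '0 -2 -5 0 0 0 0; 0 -4 -10 0 0 0 0; 0 -6 -15 0 0 0 0; 0 -7 -18 0 0 0 0; 0 -7 -18 0 0 0 0'
```

```text
clock: 2.6
position: [0.5819, -0.0713, 0.3528]
ee_rot: [0.017, -3.139, 0.003]
force: [1.1, 0.7, 0.4]
width: 0.004
gripper_force: 0.0
```

```bash
python3 -m creep '0 0 -5 -1 0 0 0; 0 0 -10 -3 0 0 0; 0 0 -13 -4 0 0 0; 0 0 -13 -4 0 0 0'; python3 - <<'E'
from h import *
from cell import telemetry
s=telemetry.observe();c=vision.camera_info("wrist");im=vision.get_image("wrist");np.save("pics/w1.npy",im);cv2.imwrite("pics/w1.png",im[...,::-1])
import pickle;pickle.dump(c,open("pics/w1.pkl","wb"));print(s["position"],c["fov_y"],c["cx"],c["cy"],np.round(c["extrinsics"],3).tolist())
for lo,hi in(((80,100,60),(95,255,255)),((55,100,50),(79,255,255)),((0,140,80),(8,255,255)),((105,120,40),(125,255,255))):print(blobs(im,lo,hi,(0,0,512,384),25))
E
```

```text
clock: 3.1
position: [0.5839, -0.1999, 0.3943]
ee_rot: [0.02, -3.141, 0.001]
force: [-0.2, 0.1, 0.2]
width: 0.005
gripper_force: 0.0
[ 0.58390567 -0.19991808  0.39425526] 68.24420747057904 257.69189180481015 192.65933357247488 [[-0.014, 0.954, 0.298, 0.502], [1.0, 0.013, 0.004, -0.202], [-0.0, 0.298, -0.954, 0.565], [0.0, 0.0, 0.0, 1.0]]
[([299.0, 2.9], [297, 0, 5, 7, 28]), ([350.4, 67.5], [342, 60, 18, 17, 232]), ([434.0, 86.8], [429, 64, 11, 46, 78]), ([165.3, 96.0], [157, 89, 17, 16, 223]), ([264.9, 174.4], [206, 171, 108, 9, 441])]
[([428.6, 90.3], [423, 69, 14, 40, 126]), ([221.0, 75.9], [216, 71, 11, 11, 99]), ([473.7, 74.9], [468, 70, 13, 11, 115]), ([251.9, 175.4], [218, 171, 78, 9, 248]), ([214.2, 176.1], [209, 172, 12, 8, 49])]
[([245.6, 75.8], [241, 71, 11, 10, 86]), ([498.2, 76.0], [492, 71, 13, 11, 106]), ([447.3, 261.8], [440, 257, 14, 12, 118])]
[([355.7, 126.1], [353, 105, 7, 45, 192]), ([286.1, 143.4], [280, 137, 13, 14, 138]), ([231.5, 144.3], [225, 138, 14, 14, 149]), ([259.3, 166.3], [254, 161, 12, 10, 99]), ([370.2, 232.4], [362, 224, 17, 17, 214])]
```

View pics/w1.png

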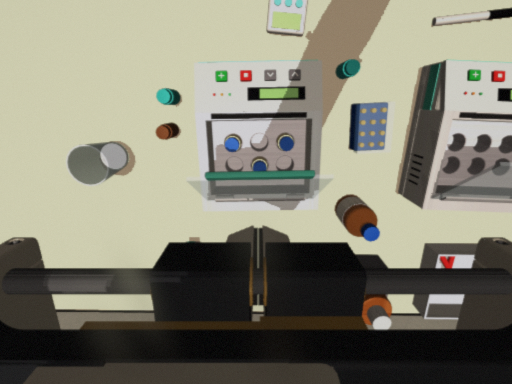

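The wrist view shows the loaded heater below the gripper: green key (221,76), red (246,76), lip at row ~175 across columns 206–314, and the transparent plate running down to the hinge at row ~205. Next I'll refine positions across the two views.

```bash
python3 - <<'E'
from h import *
import pickle;c=pickle.load(open("pics/w1.pkl","rb"));R=np.round
W=lambda u,v:ray("wrist",u,v,c)
g,r=onz("wrist",221,75.9,.092,c),onz("wrist",245.6,75.8,.092,c);d=r-g
print("g",R(g,4),"r",R(r,4),np.linalg.norm(d),np.degrees(np.arctan2(-d[0],d[1])))
print("cross g",cross(W(221,75.9),ray("side",233.4,250.3)),cross(W(221,75.9),ray("top",349,219.8)))
for w,t,s in(((314.5,174),(313.3,171.5),(276.5,170)),((205.5,175.5),(361.5,171),(285,195))):
    print("lip",[ (R(p,4),R(e,4)) for p,e in(cross(W(*w),ray("top",*t)),cross(W(*w),ray("side",*s)),cross(ray("top",*t),ray("side",*s)))])
E
```

```text
g [ 0.4609 -0.2592  0.092 ] r [ 0.4602 -0.2211  0.092 ] 0.03808264855531898 0.9883569126968076
cross g (array([ 0.4610246 , -0.25972856,  0.0877584 ]), np.float64(0.000988308088178634)) (array([ 0.46117593, -0.25880262,  0.09222669]), np.float64(0.0008760297939639797))
lip [(array([ 0.5789, -0.135 ,  0.2445]), np.float64(0.0012)), (array([ 0.5821, -0.1322,  0.2316]), np.float64(0.0015)), (array([ 0.5816, -0.1364,  0.234 ]), np.float64(0.0012))]
lip [(array([ 0.5864, -0.2645,  0.2249]), np.float64(0.0011)), (array([ 0.5835, -0.2623,  0.2392]), np.float64(0.0008)), (array([ 0.5841, -0.2608,  0.2383]), np.float64(0.0))]
```

```bash
python3 -m creep '0 -3.5 0 0 0 0 0; 0 -6.4 0 4 0 0 0; 0 -6.4 0 9 0 0 0; 0 -6.4 0 13 0 0 0; 0 -6.4 0 16 0 0 0'
```

```text
clock: 3.78
position: [0.6479, -0.1932, 0.2312]
ee_rot: [0.03, -3.138, -0.004]
force: [0.2, 0.4, -0.2]
width: 0.008
gripper_force: 0.0
```

```bash
python3 -m creep '0 1.5 0 -0.7 0 0 0; 0 2.8 0 -0.7 0 0 0; 0 3.9 0 -0.7 0 0 0; 0 4.6 0 -0.3 0 0 0'; python3 -c "
from h import *
im=vision.get_image('wrist');cv2.imwrite('pics/w2.png',im[...,::-1])"
```

```text
clock: 4.28
position: [0.6022, -0.198, 0.239]
ee_rot: [-0.025, 3.139, -0.0]
force: [-0.1, 0.5, -0.0]
width: 0.006
gripper_force: 0.0
```

View pics/w2.png

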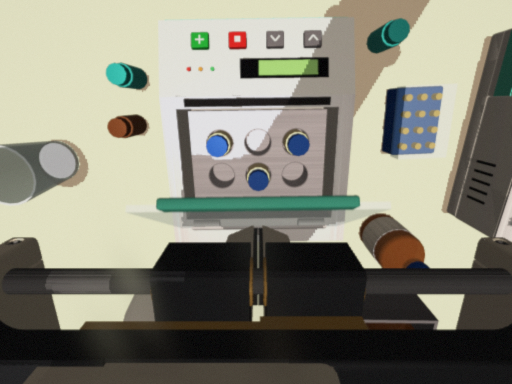

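The fingertips are just behind the cover (lip at row ~203), clear of everything else. Now I'll push along its arc.

```bash
python3 -m creep '0 0.6 0 0.5 0 0 0; 0 1.2 0 1.1 0 0 0; 0 1.7 0 1.5 0 0 0; 0 2.2 0 2 0 0 0; 0 2.7 0 2.4 0 0 0';python3 -m creep '0 0.4 0 0.4 0 0 0; 0 0.8 0 0.9 0 0 0; 0 1.2 0 1.4 0 0 0; 0 1.6 0 1.9 0 0 0; 0 2 0 2.5 0 0 0'
```

```text
clock: 4.95
position: [0.5753, -0.1983, 0.2133]
ee_rot: [0.026, -3.141, 0.0]
force: [0.5, -0.7, 2.1]
width: 0.006
gripper_force: 0.7
clock: 5.58
position: [0.5553, -0.1985, 0.1883]
ee_rot: [0.026, -3.141, -0.0]
force: [-0.2, 0.0, 1.1]
width: 0.006
gripper_force: 0.7
```

```bash
python3 -c "
from h import *
im=vision.get_image('side')[120:300,180:360];cv2.imwrite('pics/s2.png',cv2.resize(im,None,fx=3,fy=3)[...,::-1])"
```

```text
(no output)
```

View pics/s2.png

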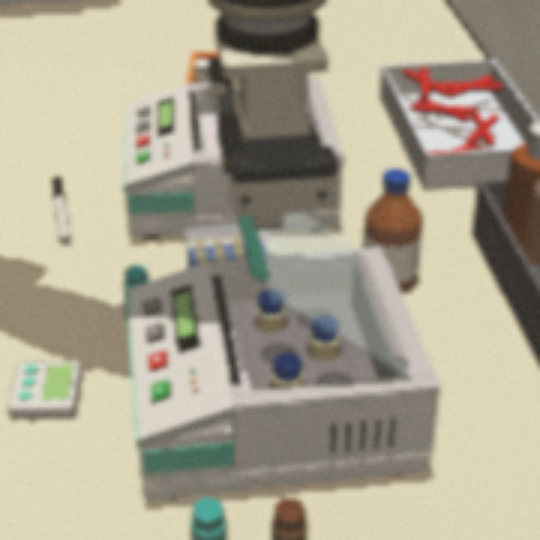

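The cover is following the fingertips, about half shut, with the lip at crop (253,248). Continuing down.

```bash
python3 -m creep '0 0.3 0 0.7 0 0 0; 0 0.6 0 1.3 0 0 0; 0 0.9 0 1.9 0 0 0; 0 1.1 0 2.6 0 0 0; 0 1.3 0 3.2 0 0 0';python3 -m creep '0 0.1 0 0.6 0 0 0; 0 0.2 0 1.2 0 0 0; 0 0.2 0 1.7 0 0 0; 0 0.2 0 2.1 0 0 0'
```

```text
clock: 6.25
position: [0.5423, -0.1987, 0.1561]
ee_rot: [0.026, -3.141, -0.0]
force: [0.1, -0.1, 1.6]
width: 0.009
gripper_force: 0.6
clock: 6.75
position: [0.5406, -0.1987, 0.1353]
ee_rot: [0.026, -3.141, -0.0]
force: [-0.9, 0.4, 1.7]
width: 0.001
gripper_force: 0.6
```

```bash
python3 -m creep '0 0 0 0.2 0 0 0; 0 0 0 0.4 0 0 0; 0 0 0 0.4 0 0 0'; python3 -m creep '0 0 0 0.1 0 0 0; 0 0 0 0.2 0 0 0; 0 0 0 0.2 0 0 0; 0 0 0 0.2 0 0 0'
```

```text
clock: 7.12
position: [0.5406, -0.1988, 0.1315]
ee_rot: [0.026, -3.141, -0.0]
force: [-0.6, 0.3, 0.8]
width: 0.007
gripper_force: 0.1
clock: 7.62
position: [0.5406, -0.1988, 0.1296]
ee_rot: [-0.026, 3.141, 0.0]
force: [-0.2, -0.3, 0.5]
width: 0.003
gripper_force: 0.3
```

```bash
python3 -m creep '0 0 0 0.1 0 0 0; 0 0 0 0.2 0 0 0; 0 0 0 0.2 0 0 0'; python3 -m creep '0 0 0 0.1 0 0 0; 0 0 0 0.2 0 0 0; 0 0 0 0.2 0 0 0'
```

```text
clock: 8.0
position: [0.5405, -0.1987, 0.1275]
ee_rot: [0.026, -3.141, -0.0]
force: [0.1, 0.3, 1.1]
width: 0.008
gripper_force: 0.3
clock: 8.38
position: [0.5405, -0.1988, 0.1255]
ee_rot: [0.026, -3.141, -0.0]
force: [0.5, -0.6, 0.5]
width: 0.005
gripper_force: 0.3
```

```bash
python3 -c "
from h import *
from cell import telemetry
print(np.mean([telemetry.observe()['force'] for _ in range(5)],0))
a=vision.get_image('side')[150:290,200:340];b=vision.get_image('wrist')[60:300,120:400]
a=cv2.resize(a,(380,380),interpolation=2);b=cv2.resize(b,(400,343));b=cv2.copyMakeBorder(b,0,37,0,0,0)
cv2.imwrite('pics/s3.png',np.hstack([a,b])[...,::-1])"
```

```text
[ 0.50064279 -0.62280953  0.49206977]
```

View pics/s3.png

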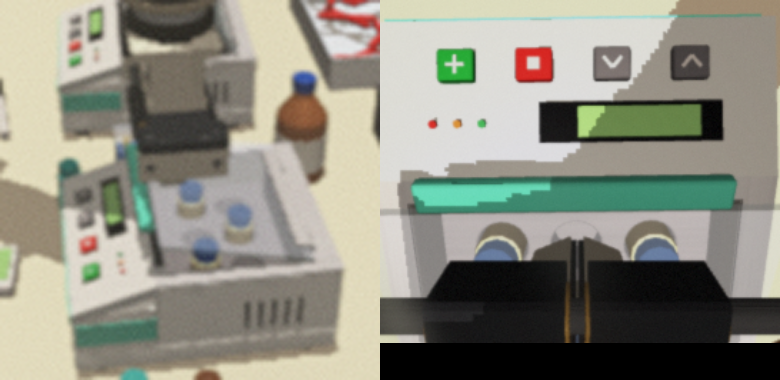

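The cover looks nearly shut, with the lip over the deck front edge at wrist-crop row ~193. I'll check its height from the lip's apparent length and position.

```bash
python3 - <<'E'
from h import *
from cell import telemetry
s=telemetry.observe();c=vision.camera_info("wrist");im=vision.get_image("wrist")
h=cv2.cvtColor(im,cv2.COLOR_RGB2HSV);m=cv2.inRange(h,np.array((75,90,40)),np.array((98,255,255)));m[:170]=0;m[230:]=0
n,l,st,ce=cv2.connectedComponentsWithStats(m);i=1+st[1:,4].argmax();x,y,w,hh,a=st[i];print(st[i],ce[i],s["position"],s["force"])
for z in(.10,.105,.11,.115,.12,.13):
    p,q=onz("wrist",x,y+hh/2,z,c),onz("wrist",x+w,y+hh/2,z,c);print(z,np.round(p,4),np.round(q,4),round(np.linalg.norm(p-q),4), "front/back x",onz("wrist",x+w/2,y,z,c)[0].round(4),onz("wrist",x+w/2,y+hh,z,c)[0].round(4))
print(blobs(im,(55,100,50),(79,255,255),(0,0,512,384),60))
t=vision.get_image("side");print("side",blobs(t,(75,90,40),(98,255,255),(240,180,300,240)),blobs(t,(75,90,40),(98,255,255),(200,190,300,290)))
E
```

```text
[ 142  183  228   26 5322] [255.22923713 195.33126644] [ 0.54058242 -0.1987186   0.1255616 ] [ 0.0251701  -0.17628243  0.95498902]
0.1 [ 0.5237 -0.2838  0.1   ] [ 0.5209 -0.1181  0.1   ] 0.1657 front/back x 0.5125 0.5323
0.105 [ 0.522  -0.2817  0.105 ] [ 0.5193 -0.1202  0.105 ] 0.1615 front/back x 0.5111 0.5305
0.11 [ 0.5203 -0.2795  0.11  ] [ 0.5177 -0.1223  0.11  ] 0.1572 front/back x 0.5097 0.5286
0.115 [ 0.5187 -0.2774  0.115 ] [ 0.5161 -0.1244  0.115 ] 0.153 front/back x 0.5083 0.5267
0.12 [ 0.517  -0.2753  0.12  ] [ 0.5145 -0.1266  0.12  ] 0.1488 front/back x 0.5069 0.5248
0.13 [ 0.5137 -0.2711  0.13  ] [ 0.5113 -0.1308  0.13  ] 0.1403 front/back x 0.5042 0.521
[([172.9, 106.0], [160, 94, 26, 24, 512]), ([319.3, 186.4], [309, 183, 23, 12, 73]), ([166.0, 186.0], [149, 185, 36, 4, 75]), ([261.2, 188.6], [237, 184, 61, 16, 281]), ([251.6, 203.5], [240, 195, 22, 13, 89])]
side [([241.1, 186.6], [240, 185, 3, 4, 11]), ([251.2, 221.7], [247, 204, 9, 31, 106])] [([251.2, 221.7], [247, 204, 9, 31, 106]), ([225.0, 211.0], [223, 209, 5, 5, 17]), ([252.5, 270.4], [249, 269, 7, 5, 19]), ([242.5, 270.7], [241, 270, 4, 3, 6]), ([246.3, 272.0], [245, 270, 3, 5, 6]), ([243.5, 274.0], [242, 274, 4, 1, 4]), ([248.9, 287.9], [245, 286, 9, 4, 27])]
```

```bash
cat > lip.py <<'E'
from h import *
from cell import telemetry
s=telemetry.observe();c=vision.camera_info("wrist");im=vision.get_image("wrist")
h=cv2.cvtColor(im,cv2.COLOR_RGB2HSV);m=cv2.inRange(h,np.array((75,90,40)),np.array((98,255,255)));m[:150]=0;m[250:]=0
n,l,st,ce=cv2.connectedComponentsWithStats(m);i=1+st[1:,4].argmax();x,y,w,hh,a=st[i]
E=np.array(c["extrinsics"]);f=192/np.tan(np.radians(c["fov_y"]/2))
o,d=ray("wrist",x+w/2,y+hh/2,c);p=o+d*(.130*f/w)/(d@E[:3,2]);print(st[i],"lip by size",p.round(4),"tcp",s["position"].round(4),s["force"].round(2))
t=vision.get_image("side");m=cv2.inRange(cv2.cvtColor(t,cv2.COLOR_RGB2HSV),np.array((70,80,40)),np.array((98,255,255)));k=m*0;k[185:262,236:300]=m[185:262,236:300]
v,u=np.nonzero(k);lo,hi=v.min(),v.max();a=(u[v<=lo+1].mean(),lo);b=(u[v>=hi-1].mean(),hi+1);print(a,b)
for q,r in(((x+w,y+hh/2),a),((x,y+hh/2),b)):print(cross(ray("wrist",*q,c),ray("side",*r)))
E
python3 lip.py
```

```text
[ 142  183  228   26 5320] lip by size [ 0.5085 -0.2009  0.1422] tcp [ 0.5406 -0.1987  0.1256] [ 0.14 -0.16  0.49]
(np.float64(239.26666666666668), np.int64(185)) (np.float64(253.5), np.int64(235))
(array([ 0.48525245, -0.16612926,  0.21433897]), np.float64(0.001686786588229483))
(array([ 0.51108669, -0.26798035,  0.13734074]), np.float64(0.00030997652657591964))
```

```bash
python3 -c "
from h import *
c=vision.camera_info('wrist');E=np.linalg.inv(np.array(c['extrinsics']));f=192/np.tan(np.radians(c['fov_y']/2))
for P in((.531,-.199,.1035),(.531,-.199,.135),(.518,-.199,.136),(.5145,-.199,.11)):
    q=E@np.r_[P,1];print(P,q[0]/q[2]*f+c['cx'],q[1]/q[2]*f+c['cy'])
a=vision.get_image('side')[195:255,225:300];b=vision.get_image('wrist')[170:300,190:330]
a=cv2.resize(a,(395,316),interpolation=2);b=cv2.resize(b,(400,371),interpolation=2);a=cv2.copyMakeBorder(a,0,55,0,0,0)
cv2.imwrite('pics/s4.png',np.hstack([a,b])[...,::-1])"
```

```text
(0.531, -0.199, 0.1035) 258.47945812395716 208.9579007736246
(0.531, -0.199, 0.135) 258.63322743080715 226.9896396285364
(0.518, -0.199, 0.136) 259.03137358544774 207.82993561458306
(0.5145, -0.199, 0.11) 258.94110489461735 189.74872611530375
```

View pics/s4.png

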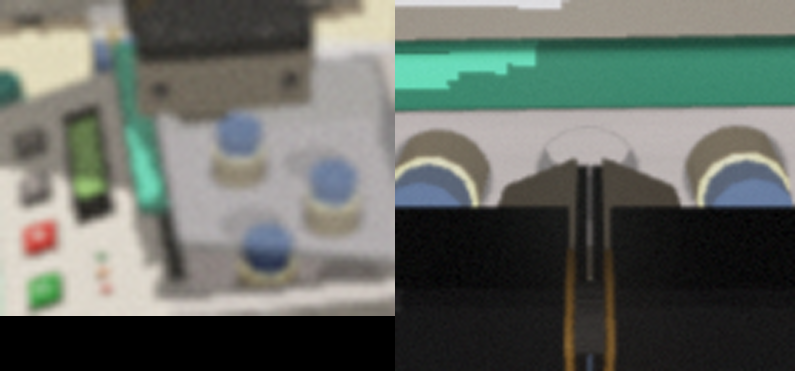

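```bash
python3 -c "
from h import *
for u,v in((267.5,211.7),(253.5,235),(285,195)):
    o,d=ray('side',u,v);p=o+d*((-.264-o[1])/d[1]);print(p.round(4),'theta',np.arctan2(p[2]-.107,.6545-p[0]),np.hypot(p[2]-.107,.6545-p[0]))
for u,v in((251,217),(284,217),(274,223)):
    for z in (.14,.155,.17):print(u,v,z,onz('side',u,v,z).round(3))
"; python3 -m creep '0 0 0 -0.5 0 0 0; 0 0 0 -1 0 0 0; 0 0 0 -1 0 0 0'; python3 lip.py
```

```text
[ 0.5445 -0.264   0.1985] theta 0.6938425186365954 0.1430298293687967
[ 0.5112 -0.264   0.134 ] theta 0.1865412794387696 0.1458401963297239
[ 0.5835 -0.264   0.2404] theta 1.0819653940390064 0.15110189177272465
251 217 0.14 [ 0.51 -0.2   0.14]
251 217 0.155 [ 0.509 -0.221  0.155]
251 217 0.17 [ 0.508 -0.241  0.17 ]
284 217 0.14 [ 0.592 -0.21   0.14 ]
284 217 0.155 [ 0.589 -0.23   0.155]
284 217 0.17 [ 0.585 -0.25   0.17 ]
274 223 0.14 [ 0.564 -0.231  0.14 ]
274 223 0.155 [ 0.561 -0.251  0.155]
274 223 0.17 [ 0.559 -0.27   0.17 ]
clock: 9.15
position: [0.541, -0.1989, 0.1363]
ee_rot: [-0.026, 3.14, -0.0]
force: [0.5, 0.9, 0.1]
width: 0.006
gripper_force: 0.0
[ 149  177  214   26 4702] lip by size [ 0.5087 -0.2012  0.1417] tcp [ 0.541  -0.1989  0.1363] [0.48 0.9  0.1 ]
(np.float64(239.5), np.int64(185)) (np.float64(253.5), np.int64(235))
(array([ 0.48642235, -0.16440633,  0.21358504]), np.float64(0.00043535926232365544))
(array([ 0.51106304, -0.26791117,  0.13727061]), np.float64(0.00024941814369192327))
```

The cover stays at about 0.2 rad when I back off. It has lagged the predicted fingertip by a constant ~25 mm all along, so the closed tips must stand shorter than assumed. I'll keep pushing in small steps, watching force and lip.

```bash
python3 -m creep '0 0 0 0.6 0 0 0; 0 0 0 1.1 0 0 0; 0 0 0 1.3 0 0 0; 0 0 0 1.5 0 0 0; 0 0 0 1.6 0 0 0'; python3 lip.py
```

```text
clock: 9.88
position: [0.5405, -0.1988, 0.1195]
ee_rot: [0.026, -3.141, -0.0]
force: [-0.1, 0.6, 1.4]
width: 0.007
gripper_force: 0.6
[ 142  180  227   27 5310] lip by size [ 0.5073 -0.2013  0.135 ] tcp [ 0.5405 -0.1988  0.1195] [-0.1   0.61  1.37]
(np.float64(239.26666666666668), np.int64(185)) (np.float64(253.0), np.int64(237))
(array([ 0.48379771, -0.16902635,  0.21534513]), np.float64(0.00475455480126811))
(array([ 0.50962762, -0.26787386,  0.13130734]), np.float64(7.563646931307657e-07))
```

The lip moved down 6 mm with the tool, so the fingers are indeed pushing it. Continuing.

```bash
python3 -m creep '0 0 0 0.3 0 0 0; 0 0 0 0.6 0 0 0; 0 0 0 0.9 0 0 0; 0 0 0 1.2 0 0 0; 0 0 0 1.4 0 0 0'; python3 lip.py; python3 -m creep '0 0 0 0.2 0 0 0; 0 0 0 0.3 0 0 0; 0 0 0 0.4 0 0 0; 0 0 0 0.4 0 0 0'
```

```text
clock: 10.6
position: [0.5405, -0.1988, 0.1053]
ee_rot: [0.026, -3.141, -0.0]
force: [-0.7, -0.9, 1.0]
width: 0.005
gripper_force: 0.6
[ 144  176  224   27 5316] lip by size [ 0.5057 -0.201   0.1181] tcp [ 0.5405 -0.1988  0.1053] [-0.66 -0.91  1.04]
(np.float64(239.26666666666668), np.int64(185)) (np.float64(252.0), np.int64(243))
(array([ 0.48085125, -0.17524689,  0.21772021]), np.float64(0.010865689359014438))
(array([ 0.50746572, -0.26790071,  0.11354117]), np.float64(0.0014036950526119232))
clock: 11.2
position: [0.5406, -0.1987, 0.1015]
ee_rot: [-0.026, 3.141, 0.0]
force: [0.1, 0.0, -0.4]
width: 0.007
gripper_force: 0.0
```

```bash
python3 -m creep '0 0 0 0.1 0 0 0; 0 0 0 0.2 0 0 0; 0 0 0 0.3 0 0 0; 0 0 0 0.3 0 0 0'; python3 lip.py; python3 -m creep '0 0 0 0.1 0 0 0; 0 0 0 0.2 0 0 0; 0 0 0 0.2 0 0 0'
```

```text
clock: 11.7
position: [0.5406, -0.1988, 0.0985]
ee_rot: [0.026, -3.141, -0.0]
force: [0.3, -1.1, 0.0]
width: 0.002
gripper_force: 0.0
[ 145  174  222   27 5139] lip by size [ 0.5051 -0.201   0.1095] tcp [ 0.5406 -0.1988  0.0985] [ 0.35 -1.08  0.01]
(np.float64(239.0), np.int64(185)) (np.float64(252.22222222222223), np.int64(245))
(array([ 0.47914306, -0.17871202,  0.21942753]), np.float64(0.012975231293556287))
(array([ 0.50717861, -0.26723409,  0.10647538]), np.float64(5.3043810369349566e-05))
clock: 12.18
position: [0.5407, -0.1988, 0.097]
ee_rot: [-0.026, 3.141, 0.0]
force: [-1.5, 1.2, 5.8]
width: 0.003
gripper_force: 2.8
```

```bash
python3 -m creep '0 0 0 0.1 0 0 0; 0 0 0 0.1 0 0 0; 0 0 0 0.1 0 0 0'; python3 lip.py
```

```text
clock: 12.55
position: [0.5407, -0.1988, 0.0963]
ee_rot: [-0.026, 3.141, 0.001]
force: [-3.2, 1.4, 10.1]
width: 0.003
gripper_force: 4.8
[ 145  174  222   26 5094] lip by size [ 0.505  -0.2011  0.1072] tcp [ 0.5407 -0.1988  0.0963] [-3.17  1.35 10.05]
(np.float64(239.26666666666668), np.int64(185)) (np.float64(252.0), np.int64(246))
(array([ 0.47911792, -0.17953564,  0.21957562]), np.float64(0.014381803234490361))
(array([ 0.50682433, -0.26747229,  0.10372096]), np.float64(0.0005155580372422454))
```

The cover is shut: the lip is at deck height, and the seal pushes back with 10 N. The closed tips evidently sit about 12 mm above the reported TCP, so key contact is expected near TCP z ≈ 0.08. I'll lift, then move above the green key, offset 3 mm to the front.

```bash
python3 -m creep '0 0 0 -1 0 0 0; 0 0 0 -3 0 0 0; 0 0 0 -6 0 0 0; 0 0 0 -6 0 0 0'; python3 lip.py; python3 -m creep '0 3 -2 0 0 0 0; 0 6 -4 0 0 0 0; 0 8.3 -5.9 0 0 0 0; 0 8.3 -5.9 2 0 0 0; 0 8.3 -5.9 3 0 0 0'
```

```text
clock: 13.15
position: [0.542, -0.1995, 0.158]
ee_rot: [-0.025, 3.137, -0.002]
force: [-0.3, 0.3, 0.4]
width: 0.002
gripper_force: 0.0
[ 175  155  165   19 2828] lip by size [ 0.5056 -0.201   0.1084] tcp [ 0.542  -0.1995  0.158 ] [-0.27  0.27  0.44]
(np.float64(239.26666666666668), np.int64(185)) (np.float64(252.22222222222223), np.int64(245))
(array([ 0.48426563, -0.16741789,  0.21498278]), np.float64(0.0035724460846477918))
(array([ 0.50723571, -0.2666768 ,  0.10600602]), np.float64(1.2143807742821596e-07))
clock: 13.88
position: [0.4576, -0.2587, 0.1242]
ee_rot: [0.025, -3.14, -0.002]
force: [-0.4, 0.0, -0.5]
width: 0.008
gripper_force: 0.0
```

```bash
python3 -c "
from h import *
from cell import telemetry
print(telemetry.observe()['position'])
c=vision.camera_info('wrist');b=vision.get_image('wrist');a=vision.get_image('side')[180:290,190:320]
E=np.linalg.inv(np.array(c['extrinsics']));f=192/np.tan(np.radians(c['fov_y']/2))
q=E@np.r_[.461,-.259,.092,1];print(q[0]/q[2]*f+c['cx'],q[1]/q[2]*f+c['cy'])
a=cv2.resize(a,(390,330),interpolation=2);b=cv2.resize(b[100:300,150:370],(363,330))
cv2.imwrite('pics/s5.png',np.hstack([a,b])[...,::-1])"
```

```text
[ 0.45762131 -0.25872099  0.12422497]
258.04536611171415 220.17901180334601
```

View pics/s5.png

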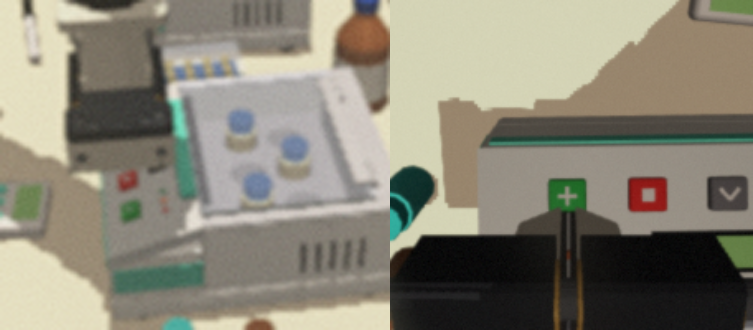

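The cover lies flat and shut. The fingertips are centred over the green key (wrist crop (567,195)), clear of the red one. Descending gently.

```bash
python3 -m creep '0 0 0 1 0 0 0; 0 0 0 2.2 0 0 0; 0 0 0 3.2 0 0 0; 0 0 0 3.7 0 0 0; 0 0 0 3.9 0 0 0'; python3 -m creep '0 0 0 0.1 0 0 0; 0 0 0 0.2 0 0 0; 0 0 0 0.2 0 0 0'
```

```text
clock: 14.6
position: [0.4584, -0.2591, 0.0863]
ee_rot: [0.026, -3.141, -0.0]
force: [-0.4, 0.5, 0.5]
width: 0.005
gripper_force: 0.0
clock: 14.98
position: [0.4587, -0.2591, 0.0847]
ee_rot: [-0.026, 3.141, 0.0]
force: [0.1, -0.4, -0.4]
width: 0.006
gripper_force: 0.0
```

```bash
python3 -m creep '0 0 0 0.1 0 0 0; 0 0 0 0.2 0 0 0; 0 0 0 0.2 0 0 0'; python3 -m creep '0 0 0 0.1 0 0 0; 0 0 0 0.2 0 0 0; 0 0 0 0.2 0 0 0'; python3 -m creep '0 0 0 0.1 0 0 0; 0 0 0 0.1 0 0 0'
```

```text
clock: 15.35
position: [0.4585, -0.2591, 0.0826]
ee_rot: [0.026, -3.141, -0.0]
force: [-0.7, 0.5, 0.4]
width: 0.003
gripper_force: 0.0
clock: 15.72
position: [0.4589, -0.2592, 0.0807]
ee_rot: [-0.026, 3.141, -0.0]
force: [-0.3, 0.9, 2.5]
width: 0.008
gripper_force: 1.0
clock: 15.98
position: [0.459, -0.2591, 0.0798]
ee_rot: [-0.026, 3.141, -0.0]
force: [1.9, 0.5, 3.5]
width: 0.005
gripper_force: 1.5
```

```bash
python3 -m creep '0 0 0 0.1 0 0 0; 0 0 0 0.1 0 0 0'; python3 -m creep '0 0 0 0.1 0 0 0; 0 0 0 0.1 0 0 0'
```

```text
clock: 16.23
position: [0.459, -0.2592, 0.0788]
ee_rot: [-0.026, 3.141, -0.0]
force: [2.3, -0.5, 3.5]
width: 0.009
gripper_force: 1.9
clock: 16.48
position: [0.4591, -0.2592, 0.0779]
ee_rot: [-0.026, 3.14, -0.0]
force: [5.0, -0.1, 5.2]
width: 0.006
gripper_force: 2.8
```

```bash
python3 -m creep '0 0 0 0.1 0 0 0; 0 0 0 0.1 0 0 0';  python3 -m creep '0 0 0 0.1 0 0 0; 0 0 0 0.1 0 0 0'
```

```text
clock: 16.73
position: [0.4593, -0.2593, 0.0774]
ee_rot: [-0.026, 3.14, -0.0]
force: [2.2, 1.6, 12.4]
width: 0.003
gripper_force: 6.6
clock: 16.98
position: [0.4594, -0.2593, 0.0771]
ee_rot: [-0.026, 3.139, 0.0]
force: [-1.7, 3.2, 23.2]
width: 0.008
gripper_force: 11.4
```

It hit a hard stop after about 4 mm of travel, so the key is fully down. Releasing straight up.

```bash
python3 -m creep '0 0 0 -0.5 0 0 0; 0 0 0 -1.5 0 0 0; 0 0 0 -4 0 0 0; 0 0 0 -8 0 0 0; 0 0 0 -12 0 0 0'; python3 -m creep '0 0 0 -2 0 0 0; 0 0 0 -2 0 0 0; 0 0 0 -2 0 0 0; 0 0 0 -2 0 0 0'; python3 - <<'E'
from h import *
im=vision.get_image("wrist");t=vision.get_image("top");c=vision.camera_info("wrist")
g=[b for b in blobs(im,(55,100,50),(79,255,255),(0,0,512,384),60)];print(g)
t0=np.load("pics/top0.npy");s0=np.load("pics/side0.npy");s=vision.get_image("side")
for n,a,b in(("top",t,t0),("side",s,s0)):
    d=(np.abs(a.astype(int)-b).max(2)>60).astype(np.uint8);k,l,st,ce=cv2.connectedComponentsWithStats(d);print(n,[x[:5].tolist() for x in st[1:] if x[4]>25])
print(blobs(t,(80,100,60),(95,255,255),(290,140,370,232)),blobs(s,(75,90,40),(98,255,255),(240,195,300,262)))
E
```

```text
clock: 17.6
position: [0.4573, -0.259, 0.1964]
ee_rot: [0.025, -3.139, -0.001]
force: [0.2, 0.2, 0.1]
width: 0.006
gripper_force: 0.0
clock: 18.1
position: [0.4578, -0.2588, 0.2144]
ee_rot: [0.026, -3.139, -0.001]
force: [0.8, -0.2, 0.2]
width: 0.005
gripper_force: 0.0
[([294.9, 162.3], [246, 161, 97, 4, 181]), ([257.5, 186.6], [250, 180, 16, 14, 192]), ([299.7, 230.9], [270, 226, 53, 13, 260])]
top [[300, 151, 59, 8, 336], [313, 169, 12, 5, 44], [333, 169, 22, 5, 86], [296, 175, 160, 209, 16673], [31, 283, 206, 80, 6485], [0, 319, 45, 49, 1444]]
side [[14, 0, 24, 48, 869], [73, 0, 14, 59, 491], [121, 0, 31, 27, 648], [153, 0, 101, 200, 7944], [134, 40, 22, 9, 70], [148, 49, 8, 8, 32], [150, 75, 11, 16, 82], [21, 97, 10, 4, 38], [84, 126, 14, 55, 187], [105, 134, 77, 78, 1830], [278, 175, 6, 14, 31], [226, 177, 20, 9, 102], [276, 205, 18, 13, 101], [296, 205, 20, 41, 315], [112, 210, 144, 65, 3428], [239, 222, 5, 9, 31], [280, 223, 14, 11, 99], [228, 289, 15, 12, 137]]
[([321.3, 203.8], [310, 202, 23, 5, 66]), ([346.6, 203.8], [340, 202, 13, 5, 54])] [([249.8, 228.6], [246, 214, 9, 31, 120])]
```

```bash
python3 -c "
from cell import job
print(job.sign_off())"
```

```text
the job is handed in; nothing more can be done
None
```

I shut the loaded heater's cover, pressed its green start key down to its stop and let go, then lifted the arm clear and handed the job in; the hand-in returned no verdict.

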